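Sort a stack of polishing wheels into their dishes

TASK

Take the stack of polishing wheels apart and lay each wheel flat on the floor of its own dish, ready for the polishing steps: the largest wheel in the largest dish, the second largest in the second largest, and so on down to the smallest. Leave the pliers and the compound bar where they lie.

Things in the scene. Friction and masses are not known exactly. Their poses are not given: they have to be found in the camera images.
- bristle_wheel: polishing wheel: dark brown-black disc with a small red hub disc, the largest wheel and the lowest of the stack. A solid flat disc of diameter 60 mm, 9 mm thick, lying flat and loose in the stack, within 3 mm of centred on the wheel beneath (if any); 10 to 30 g; grip it by its rim. Origin: centre of its underside; z is its axis, up.
- felt_wheel: polishing wheel: off-white felt disc, the second largest, second from below. A solid flat disc of diameter 52 mm, 14 mm thick, lying flat and loose in the stack, within 3 mm of centred on the wheel beneath (if any); 10 to 30 g; grip it by its rim. Origin: centre of its underside; z is its axis, up.
- rubber_wheel: polishing wheel: dark green rubber disc, the third largest, third from below. A solid flat disc of diameter 44 mm, 10 mm thick, lying flat and loose in the stack, within 3 mm of centred on the wheel beneath (if any); 10 to 30 g; grip it by its rim. Origin: centre of its underside; z is its axis, up.
- felt_wheel_small: polishing wheel: grey-beige felt disc, the smallest, on top of the stack. A solid flat disc of diameter 34 mm, 11 mm thick, lying flat and loose in the stack, within 3 mm of centred on the wheel beneath (if any); 10 to 30 g; grip it by its rim. Origin: centre of its underside; z is its axis, up.
- dish_60: round shallow turned plain-wood dish, the largest of four alike in form, fixed to the bench: inner diameter 76 mm (about 83 mm outside), rim top 5 mm above the bench, flat floor 2 mm above the bench. It is for the 60 mm wheel, which has 8 mm of room all round. The dishes and the stack stand about 108 mm apart in one row from left to right, in any order. Origin: centre of its underside, on the bench; z up.
- dish_52: round shallow turned plain-wood dish, the second largest of four alike in form, fixed to the bench: inner diameter 68 mm (about 75 mm outside), rim top 5 mm above the bench, flat floor 2 mm above the bench. It is for the 52 mm wheel, which has 8 mm of room all round. The dishes and the stack stand about 108 mm apart in one row from left to right, in any order. Origin: centre of its underside, on the bench; z up.
- dish_44: round shallow turned plain-wood dish, the third largest of four alike in form, fixed to the bench: inner diameter 60 mm (about 67 mm outside), rim top 5 mm above the bench, flat floor 2 mm above the bench. It is for the 44 mm wheel, which has 8 mm of room all round. The dishes and the stack stand about 108 mm apart in one row from left to right, in any order. Origin: centre of its underside, on the bench; z up.
- dish_34: round shallow turned plain-wood dish, the smallest of four alike in form, fixed to the bench: inner diameter 50 mm (about 57 mm outside), rim top 5 mm above the bench, flat floor 2 mm above the bench. It is for the 34 mm wheel, which has 8 mm of room all round. The dishes and the stack stand about 108 mm apart in one row from left to right, in any order. Origin: centre of its underside, on the bench; z up.
- pliers: bystander: pliers with red handles, 42x150x12 mm, lying loose at the right end of the work. Origin: centre of the underside; its length lies along its y.
- compound_green: bystander: green bar of polishing compound, 34x88x29 mm, lying loose behind the row of dishes, in front of the motor. Above and before it runs the level front edge of the grey hood (x 0.53, y -0.32 to 0.07, 0.17 to 0.23 m above the bench): keep the gripper and wrist on the robot's side of it; at the left, the green hood stands beyond y = 0.40. Origin: centre of its underside; its length lies along its y.

How it is judged:
By the outcome, as a careful person would: the job done as asked, in the order asked, and still so for the second after the job is handed in, with the robot touching nothing.
It also fails if it takes over 102 s, if anything falls off the work surface, if the arm or the gripper's body presses on something with over 40 N, if the wrist force passes 120 N, or if a joint passes its speed limit or range.

ROBOT

A 6-joint arm with a two-finger parallel gripper is mounted at the origin on a cart in front of the work surface, level with it; the furniture and walls round the work are solid. World frame = base frame: x ahead of the robot, y to its left, z up, the work surface at z = 0. Lengths are in m, angles in rad, forces in N, time in s.
With the tool pointing down it reaches from about 0.375 to 0.975 m from the base axis. Payload 3.8 kg.
Tool frame: the origin (TCP) lies where the fingers leave the gripper's body, on its centre line; the fingertips stand 73 mm ahead of it and the grasp point (between the pads) lies 54 mm ahead of it; z points along the fingers, y is the line along which they close (so a half turn about z gives the same grasp; the last joint's range is limited). The gripper opens to 85 mm and grips with 20 to 120 N. Pads are 22 mm wide; open, the fingers measure 114 mm over their backs; the gripper's body (76 mm by 85 mm) begins 54 mm behind the grasp point. The pads swing forward as they close: fully open they stand 13 mm farther back than shut.
Start: joints at [1.075, 0.264, 1.604, -0, 1.274, -0.037], TCP at [0.299, 0.605, 0.304] pointing down, gripper open.
Joint ranges: [-2.63, 2.63], [-0.94, 2.18], [0.31, 2.57], [-1.31, 4.45], [0, 2.66], [-2.55, 2.55]. Speed limits (rad/s): [2.57, 2.57, 3.14, 3.14, 3.14, 3.14].

INTERFACE

Orientations are given as a rotation vector (axis times angle).
In Python, from workcell import read_state, viewer, bot gives the robot as it stands.
- The arm moves only by the tool jog_arm, never from a script. Its argument "increments" is a list that holds one entry, the list of rows, each a list of 7 numbers: the shift along the tool's x, y, z in units of 30 mm (1.0 is 30 mm), then the turn, a rotation vector about the tool's x, y, z in units of 6 degrees (1.0 is 6 degrees), then the opening, from -1 (shut) to 1 (fully open). A call has exactly 5 rows; each row shifts and turns the commanded pose from where the row before left it, along the tool's axes as they then stand; what a row does not reach is not made up. A row lasts 1/12 s, in which the tool goes at most 41.7 mm and 7.16 degrees, less where a joint would pass 70% of its speed; a pose out of reach is approached as far as the arm can. A call is refused whole if a number of a shift passes 1 or a number of a turn 1, either way. A call with a gripper value outside its range is refused whole. The fingers move at their own pace and stop on an object; "force" is the grip in N (left out, the last holds). Time passes only in rows, so rows that do not move let the fingers close, or fill a call up. It gives the time, the measured TCP pose, the force, the opening and the grip force at its end, in the units of the state.
- read_state(): the state, without advancing time (a new reading comes with each control period).
- viewer.read_camera(name): name is "scene" or "top"; returns (picture, depth): 384x512x3 uint8, blue, green, red; 384x512 float32, m along the optical axis (not along the pixel's ray), 0 where there is no reading.
- viewer.camera_params(name): a dict with "fx", "fy", "cx", "cy" (pixels), "R" (3x3) and "t" (3): a world point X has camera coordinates R X + t. Camera axes: x right, y down, z forward; pixel columns grow to the right and rows downward; lengths in m; the calibration is good to about 2 mm. A picture is of the moment at which its call begins. camera_params takes no time and is no camera call.
- bot.finish_job(): hands the job in; it is judged then, once.
The state is a dict: "time": time; "q": joint angles; "joint_vel": joint speeds; "joint_torque": joint torques, N m; "tool_pos": TCP position; "tcp_rot": TCP orientation; "wrist_force": force on the tool from outside, world axes, zero at the start; "torque": the same for the moment, N m; "width": opening from 0.0 (shut) to 1.0 (fully open); "grip_force": force on a finger pad.
Only numpy, scipy, OpenCV 4.12 (cv2) and the standard library are available. Lean on these libraries where they do the work, as an engineer would, in place of code of your own. Each camera call takes 0.05 s, during which the arm holds its last target. There are 200 camera calls.

## Working session

There is one attempt and no reset: what is moved stays moved. The work goes in short steps, Python scripts to look and compute and a tool call to move; the robot and the scene stay as the last step left them, time stands still between calls to the robot, and variables do not carry over. Pictures are saved under pics/ and viewed, at most 14 in all, crops included, and the job is handed in when it is done.

Besides the shell and the picture viewer there is one more tool, called in YAML: its name, and indented under it one key for each argument. jog_arm: Moves the arm, as the interface text tells. Its arguments: {"type":"object","properties":{"increments":{"type":"array","items":{"type":"array","items":{"type":"array","items":{"type":"number"}}}},"force":{"type":"number"}},"required":["increments"]}

```bash
mkdir -p pics; ls; python3 - <<'E'
from workcell import read_state, viewer
import cv2,numpy as np
s=read_state();print(s)
for n in("scene","top"):
    p,d=viewer.read_camera(n);cv2.imwrite(f"pics/{n}0.png",p);np.save(f"pics/{n}0.npy",d)
    print(n,viewer.camera_params(n))
E
```

```text
pics
{'time': 0.0, 'q': array([ 1.07510758e+00,  2.64788577e-01,  1.60536993e+00,  1.17479902e-05,
        1.27368904e+00, -3.69251913e-02]), 'joint_vel': array([-0.00016827, -0.00081709,  0.00127874,  0.0008647 ,  0.00088538,
       -0.00048496]), 'joint_torque': array([ 1.94418353e-04, -5.15097141e+01, -3.67319119e+01, -9.22464051e-05,
        1.26981319e-02,  4.06296283e-05]), 'tool_pos': array([0.29866351, 0.60470375, 0.30254016]), 'tcp_rot': array([-0.71418879, -3.05871392,  0.00341183]), 'wrist_force': array([-0.23961711, -0.27067653, -0.60218542]), 'torque': array([-0.00887412, -0.0316364 ,  0.03013846]), 'grip_force': 0.0, 'width': 1.0027506453394321}
scene {'fx': 458.75696684860156, 'fy': 458.75696684860156, 'cx': 257.9687656196809, 'cy': 188.34013970637986, 'R': array([[ 0.56159192, -0.82741004,  0.00267085],
       [-0.45926965, -0.31440403, -0.8307957 ],
       [ 0.68824843,  0.46534152, -0.55657108]]), 't': array([-0.23596772,  0.29241502,  0.63688496])}
top {'fx': 400.6222590204966, 'fy': 400.6222590204966, 'cx': 257.98617317784385, 'cy': 197.63739804812627, 'R': array([[ 0.01325287, -0.99982025,  0.01355801],
       [-0.99609882, -0.01438418, -0.0870645 ],
       [ 0.08724387, -0.01235126, -0.99611041]]), 't': array([0.04163068, 0.50643597, 0.89218914])}
```

View pics/top0.png

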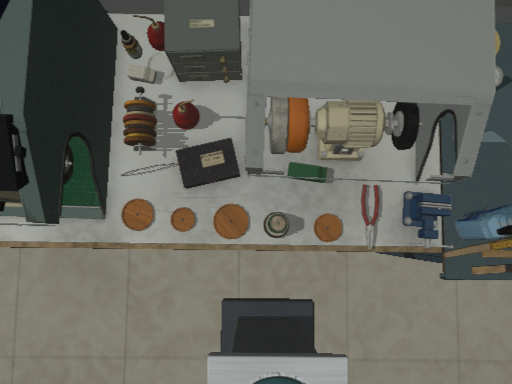

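View pics/scene0.png

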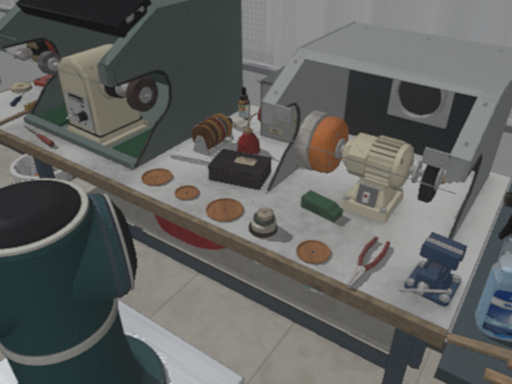

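The top view shows, left to right: dishes at (138,214), (183,219) and (231,221), the stack at (277,224), and a dish at (328,227). By size these look like 52, 34, 60, stack, 44. The pliers are at (371,215) and the bar at (310,172).

```bash
cat > h.py <<'E'
import cv2,numpy as np
from workcell import read_state, viewer
def cloud(n,d):
    c=viewer.camera_params(n);v,u=np.indices(d.shape)
    X=np.stack([(u-c['cx'])/c['fx']*d,(v-c['cy'])/c['fy']*d,d],-1)
    P=(X-c['t'])@c['R'];P[d==0]=np.nan;return P
def onplane(n,uv,z):
    c=viewer.camera_params(n);uv=np.atleast_2d(uv).astype(float)
    r=np.c_[(uv[:,0]-c['cx'])/c['fx'],(uv[:,1]-c['cy'])/c['fy'],np.ones(len(uv))]@c['R']
    o=-c['R'].T@c['t'];return o+r*((z-o[2])/r[:,2])[:,None]
def fitc(p):
    A=np.c_[2*p,np.ones(len(p))];s=np.linalg.lstsq(A,(p**2).sum(1),rcond=None)[0]
    return s[:2],np.sqrt(s[2]+s[0]**2+s[1]**2)
def dishes(n,p,boxes):
    hsv=cv2.cvtColor(p,cv2.COLOR_BGR2HSV)
    m=((hsv[...,0]<20)&(hsv[...,1]>100)&(hsv[...,2]>60)).astype(np.uint8)
    k,l,st,ce=cv2.connectedComponentsWithStats(m)
    for i in range(1,k):
        if 150<st[i,4]<3000 :
            cs=cv2.findContours((l==i).astype(np.uint8),cv2.RETR_EXTERNAL,cv2.CHAIN_APPROX_NONE)[0][0][:,0]
            w=onplane(n,cs,.005);c,r=fitc(w[:,:2]);
            if .3<c[0]<.6 and abs(c[1])<.6:print(n,ce[i].round(),c.round(4),'diam',round(2*r*1e3,1),'area diam',round(2e3*np.sqrt(cv2.contourArea(w[:,:2].astype(np.float32))/np.pi),1))
def slices(n,P,c,rad=.045):
    q=P.reshape(-1,3);q=q[np.hypot(*(q[:,:2]-c).T)<rad]
    for z in (.009,.023,.033,.044):
        s=q[abs(q[:,2]-z)<.003]
        if len(s)>5:print(n,z,len(s),'min',s.min(0).round(4),'max',s.max(0).round(4),'mid',((s.max(0)+s.min(0))/2).round(4))
E
python3 - <<'E'
from h import *
for n in("top","scene"):
    p=cv2.imread(f"pics/{n}0.png");d=np.load(f"pics/{n}0.npy");P=cloud(n,d)
    dishes(n,p,None)
    if n=="top":
        print(onplane(n,[277,224],.044), 'bar',onplane(n,[[288,170],[331,175],[334,180],[290,163]],.03).round(3),'pliers',onplane(n,[[365,187],[379,186],[372,247],[362,215]],.01).round(3))
        c=onplane(n,[277,224],.044)[0,:2]
    slices(n,P,c)
    b=P[150:170,60:70] if n=="top" else P[0:1]
p=cv2.imread("pics/top0.png");a=cv2.resize(p[190:250,100:350],None,fx=3.2,fy=3.2,interpolation=2)
q=cv2.imread("pics/scene0.png");b=cv2.resize(q[190:260,200:360],None,fx=5,fy=5,interpolation=2)
cv2.imwrite("pics/z0.png",np.vstack([a,b[:, :800]]))
E
```

```text
top [137. 214.] [0.4652 0.3268] diam 70.3 area diam 70.3
top [230. 221.] [0.4522 0.1112] diam 78.3 area diam 78.3
top [182. 219.] [0.4552 0.2228] diam 52.0 area diam 52.0
top [327. 227.] [ 0.4405 -0.1132] diam 62.7 area diam 62.6
top [497. 253.] [ 0.3819 -0.5059] diam 46.8 area diam 33.4
top [484. 269.] [ 0.3508 -0.4761] diam 39.5 area diam 29.5
[[0.44587733 0.00603098 0.044     ]] bar [[ 0.569 -0.019  0.03 ]
 [ 0.559 -0.117  0.03 ]
 [ 0.548 -0.124  0.03 ]
 [ 0.585 -0.023  0.03 ]] pliers [[ 0.535 -0.2    0.01 ]
 [ 0.538 -0.233  0.01 ]
 [ 0.397 -0.215  0.01 ]
 [ 0.47  -0.192  0.01 ]]
top 0.009 91 min [ 0.4167 -0.0217  0.006 ] max [0.4744 0.0362 0.011 ] mid [0.4456 0.0072 0.0085]
top 0.023 92 min [ 0.4214 -0.0182  0.0201] max [0.4715 0.0298 0.0253] mid [0.4465 0.0058 0.0227]
top 0.033 89 min [ 0.4282 -0.0151  0.03  ] max [0.4687 0.0278 0.0356] mid [0.4484 0.0064 0.0328]
top 0.044 145 min [ 0.4326 -0.0118  0.041 ] max [0.4658 0.0215 0.0467] mid [0.4492 0.0049 0.0438]
scene [157. 177.] [0.4664 0.3268] diam 66.8 area diam 66.7
scene [186. 192.] [0.4561 0.2227] diam 48.9 area diam 48.8
scene [224. 209.] [0.4531 0.1112] diam 76.3 area diam 76.2
scene [313. 252.] [ 0.4414 -0.1137] diam 61.0 area diam 60.9
scene 0.009 127 min [ 0.415  -0.0231  0.006 ] max [0.4678 0.0355 0.0119] mid [0.4414 0.0062 0.0089]
scene 0.023 122 min [ 0.4203 -0.0207  0.02  ] max [0.4669 0.0299 0.0258] mid [0.4436 0.0046 0.0229]
scene 0.033 100 min [ 0.4247 -0.0161  0.0302] max [0.4669 0.0265 0.036 ] mid [0.4458 0.0052 0.0331]
scene 0.044 144 min [ 0.4312 -0.0125  0.0411] max [0.4642 0.0213 0.047 ] mid [0.4477 0.0044 0.044 ]
```

View pics/z0.png

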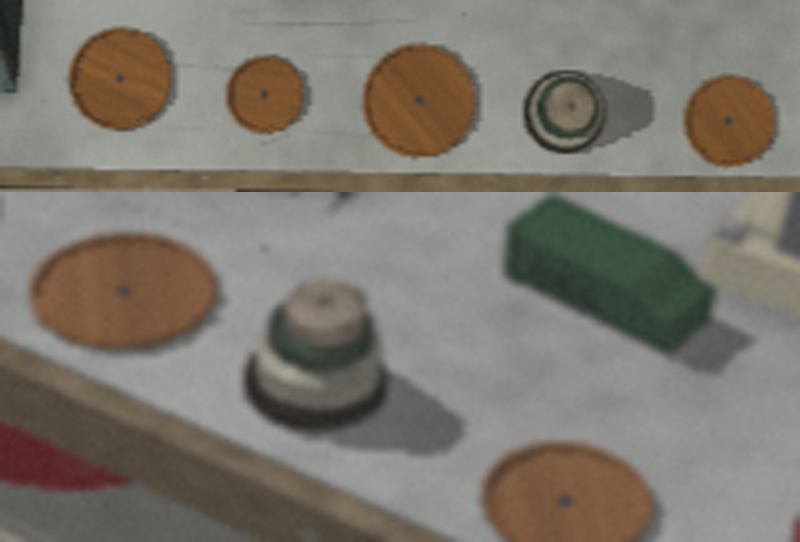

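The dish order is confirmed, left to right: 52, 34, 60, stack, 44. Next is a small row planner. I'll move over dish_60 first to calibrate the fingertip length by touch.

```bash
cat > plan.py <<'E'
import sys,json,numpy as np
from scipy.spatial.transform import Rotation as Ro
from workcell import read_state
Rt=Ro.from_matrix(np.array([[-1,0,0],[0,1,0],[0,0,-1.]]))  # tool y = world y, z down
def plan(wps,grip,start=None,step=.028):
    s=read_state();p,R=(s['tool_pos'],Ro.from_rotvec(s['tcp_rot'])) if start is None else start
    p=np.array(p,float);rows=[]
    for w in wps:
        w=np.array(w)
        while 1:
            d=w-p;r=(R.inv()*Rt).as_rotvec()
            n=max(np.abs(R.inv().apply(d)).max()/step,np.linalg.norm(r)/np.radians(6))
            if np.abs(d).max()<3e-4 and np.linalg.norm(r)<.003:break
            n=max(1,np.ceil(n-.02)) if n>1 else 1
            a=np.clip(np.round(R.inv().apply(d/n)/.03,2),-1,1);b=np.clip(np.round(r/n/np.radians(6),2),-1,1)
            rows.append([*a,*b,grip]);p=p+R.apply(a*.03);R=R*Ro.from_rotvec(b*np.radians(6))
    while len(rows)%5:rows.append([0]*6+[grip])
    for i in range(0,len(rows),5):print(json.dumps([[round(float(x),2)+0 for x in r] for r in rows[i:i+5]]))
    print('end',p.round(4));return p,R
E
python3 -c "
from plan import *
plan([[.40,.25,.25],[.4527,.1112,.085]],-.2)"
```

```text
[[-0.83, -0.91, 0.18, 0.0, 0.0, -0.44, -0.2], [-0.71, -0.85, 0.16, 0.0, 0.0, -0.39, -0.2], [-0.67, -0.88, 0.16, 0.0, 0.0, -0.39, -0.2], [-0.63, -0.91, 0.16, 0.0, 0.0, -0.4, -0.2], [-0.59, -0.93, 0.16, 0.0, 0.0, -0.39, -0.2]]
[[-0.48, -0.82, 0.14, 0.0, 0.0, -0.34, -0.2], [-0.45, -0.84, 0.14, 0.0, 0.0, -0.34, -0.2], [-0.42, -0.85, 0.13, 0.0, 0.0, -0.34, -0.2], [-0.38, -0.87, 0.14, 0.0, 0.0, -0.34, -0.2], [-0.35, -0.88, 0.13, -0.01, 0.0, -0.34, -0.2]]
[[-0.33, -0.89, 0.14, 0.0, 0.0, -0.34, -0.2], [-0.29, -0.9, 0.13, -0.01, -0.01, -0.33, -0.2], [-0.29, -0.77, 0.92, 0.0, 0.0, 0.0, -0.2], [-0.29, -0.77, 0.92, 0.0, 0.0, 0.0, -0.2], [-0.29, -0.77, 0.92, 0.0, 0.0, 0.0, -0.2]]
[[-0.3, -0.77, 0.91, 0.0, 0.0, 0.0, -0.2], [-0.29, -0.77, 0.92, 0.0, 0.0, 0.0, -0.2], [-0.3, -0.78, 0.91, 0.0, 0.0, 0.0, -0.2], [0.0, 0.0, 0.0, 0.0, 0.0, 0.0, -0.2], [0.0, 0.0, 0.0, 0.0, 0.0, 0.0, -0.2]]
end [0.4528 0.1111 0.085 ]
```

jog_arm:
  increments:
    - [[-0.83,-0.91,0.18,0,0,-0.44,-0.2],[-0.71,-0.85,0.16,0,0,-0.39,-0.2],[-0.67,-0.88,0.16,0,0,-0.39,-0.2],[-0.63,-0.91,0.16,0,0,-0.4,-0.2],[-0.59,-0.93,0.16,0,0,-0.39,-0.2]]
  force: 30

```text
time: 0.52
tool_pos: [0.3455, 0.4404, 0.2784]
tcp_rot: [-0.385, -3.117, 0.002]
wrist_force: [-0.1, -0.5, -0.1]
width: 0.403
grip_force: 0.0
```

jog_arm:
  increments:
    - [[-0.48,-0.82,0.14,0,0,-0.34,-0.2],[-0.45,-0.84,0.14,0,0,-0.34,-0.2],[-0.42,-0.85,0.13,0,0,-0.34,-0.2],[-0.38,-0.87,0.14,0,0,-0.34,-0.2],[-0.35,-0.88,0.13,0,0,-0.34,-0.2]]

```text
time: 0.93
tool_pos: [0.3844, 0.3036, 0.2583]
tcp_rot: [-0.107, -3.139, 0.001]
wrist_force: [0.2, -0.4, -0.1]
width: 0.4
grip_force: 0.0
```

```bash
python3 -c "
from plan import *
s=read_state();print(s['tool_pos'],s['time'],s['width'])
plan([[.4527,.1112,.1],[.4527,.1112,.078]],-.2)"
```

```text
[0.38438222 0.30357413 0.25825101] 0.9333 0.3998980420263118
[[-0.39, -0.89, 0.75, 0.0, 0.0, -0.09, -0.2], [-0.38, -0.9, 0.75, 0.0, 0.0, -0.09, -0.2], [-0.37, -0.9, 0.76, 0.0, 0.0, -0.09, -0.2], [-0.36, -0.9, 0.75, 0.0, 0.0, -0.1, -0.2], [-0.35, -0.9, 0.76, 0.0, 0.0, -0.09, -0.2]]
[[-0.35, -0.91, 0.75, 0.0, 0.0, -0.1, -0.2], [-0.33, -0.91, 0.76, 0.0, -0.01, -0.09, -0.2], [0.0, 0.0, 0.73, 0.0, 0.0, 0.0, -0.2], [0.0, 0.0, 0.0, 0.0, 0.0, 0.0, -0.2], [0.0, 0.0, 0.0, 0.0, 0.0, 0.0, -0.2]]
end [0.4527 0.1113 0.078 ]
```

jog_arm:
  increments:
    - [[-0.39,-0.89,0.75,0,0,-0.09,-0.2],[-0.38,-0.9,0.75,0,0,-0.09,-0.2],[-0.37,-0.9,0.76,0,0,-0.09,-0.2],[-0.36,-0.9,0.75,0,0,-0.1,-0.2],[-0.35,-0.9,0.76,0,0,-0.09,-0.2]]

```text
time: 1.35
tool_pos: [0.433, 0.1663, 0.1448]
tcp_rot: [0.034, 3.141, 0.0]
wrist_force: [0.7, 0.5, 0.0]
width: 0.401
grip_force: 0.0
```

jog_arm:
  increments:
    - [[-0.35,-0.91,0.75,0,0,-0.1,-0.2],[-0.33,-0.91,0.76,0,0,-0.09,-0.2],[0,0,0.73,0,0,0,-0.2],[0,0,0,0,0,0,-0.2],[0,0,0,0,0,0,-0.2]]

```text
time: 1.77
tool_pos: [0.4514, 0.1123, 0.0776]
tcp_rot: [-0.005, -3.138, 0.001]
wrist_force: [-0.3, -0.2, -0.5]
width: 0.399
grip_force: 0.0
```

```bash
python3 - <<'E'
from h import *
s=read_state();print(s['tool_pos'],s['wrist_force'])
p,d=viewer.read_camera("scene");cv2.imwrite("pics/s1.png",cv2.resize(p[130:280,150:350],None,fx=4,fy=4,interpolation=2))
E
```

```text
[0.45141924 0.11232346 0.07761127] [-0.30164967 -0.16265685 -0.46924676]
```

View pics/s1.png

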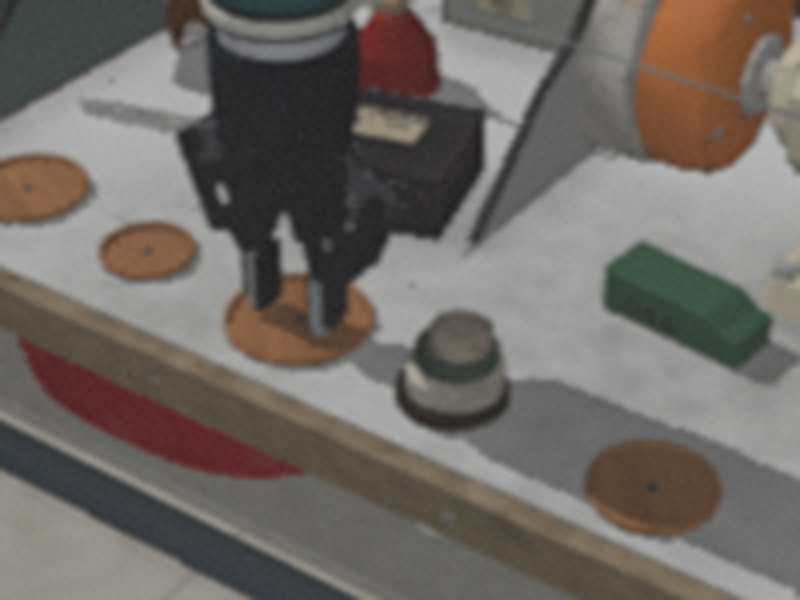

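The gripper is over dish_60, with its tips (about (262,300) and (325,330) in the crop) inside the rim. Next I creep down to touch the floor.

jog_arm:
  increments:
    - [[0,0,0.07,0,0,0,-0.2],[0,0,0,0,0,0,-0.2],[0,0,0,0,0,0,-0.2],[0,0,0,0,0,0,-0.2],[0,0,0,0,0,0,-0.2]]

```text
time: 2.23
tool_pos: [0.4528, 0.1133, 0.0771]
tcp_rot: [0.002, 3.14, 0.0]
wrist_force: [0.0, -0.4, 0.5]
width: 0.399
grip_force: 0.0
```

jog_arm:
  increments:
    - [[0,0,0.05,0,0,0,-0.2],[0,0,0,0,0,0,-0.2],[0,0,0,0,0,0,-0.2],[0,0,0,0,0,0,-0.2],[0,0,0,0,0,0,-0.2]]

```text
time: 2.65
tool_pos: [0.4525, 0.1128, 0.0749]
tcp_rot: [-0.004, -3.141, 0.0]
wrist_force: [0.7, 0.1, 0.3]
width: 0.399
grip_force: 0.0
```

```bash
python3 -c "
from plan import *
s=read_state();print(s['tool_pos'],s['wrist_force'])"
```

```text
[0.45252965 0.11277864 0.07492698] [0.74127538 0.08949138 0.25623466]
```

jog_arm:
  increments:
    - [[0,0,0.04,0,0,0,-0.2],[0,0,0,0,0,0,-0.2],[0,0,0,0,0,0,-0.2],[0,0,0,0,0,0,-0.2],[0,0,0,0,0,0,-0.2]]

```text
time: 3.07
tool_pos: [0.4526, 0.1128, 0.0738]
tcp_rot: [0.004, 3.141, 0.0]
wrist_force: [0.0, -0.1, 0.4]
width: 0.403
grip_force: 0.2
```

```bash
python3 -c "
from plan import *
from workcell import viewer
import time
for i in range(3):
  s=read_state();print(s['time'],s['tool_pos'],s['wrist_force'])
  viewer.read_camera('top')"
```

```text
3.0667 [0.45264899 0.11281271 0.07380653] [ 0.02295198 -0.11712427  0.35569693]
3.1167 [0.45265926 0.11281514 0.07380917] [0.57974004 0.17941155 0.65755739]
3.1667 [0.45261994 0.11281162 0.07379406] [0.34423317 0.5546236  1.06889381]
```

jog_arm:
  increments:
    - [[0,0,0.04,0,0,0,-0.2],[0,0,0,0,0,0,-0.2],[0,0,0,0,0,0,-0.2],[0,0,0,0,0,0,-0.2],[0,0,0,0,0,0,-0.2]]

```text
time: 3.63
tool_pos: [0.4527, 0.1128, 0.0738]
tcp_rot: [-0.003, -3.141, 0.0]
wrist_force: [-3.3, -0.9, 12.8]
width: 0.4
grip_force: 5.9
```

jog_arm:
  increments:
    - [[0,0,0.03,0,0,0,-0.2],[0,0,0,0,0,0,-0.2],[0,0,0,0,0,0,-0.2],[0,0,0,0,0,0,-0.2],[0,0,0,0,0,0,-0.2]]

```text
time: 4.05
tool_pos: [0.4527, 0.1129, 0.0737]
tcp_rot: [-0.003, -3.141, 0.0]
wrist_force: [-7.5, -2.1, 19.9]
width: 0.401
grip_force: 10.1
```

Contact is at TCP z = 0.0737, so the tips stand 71.7 mm ahead at an opening of 34 mm. Next, the small wheel.

```bash
python3 -c "
from plan import *
plan([[.4527,.1129,.16],[.4485,.0047,.16],[.4485,.0047,.108]],.2,start=([.4527,.1129,.072],Rt))
print('place')
plan([[.4485,.0047,.15],[.4556,.2228,.13],[.4556,.2228,.078]],-1,start=([.4485,.0047,.108],Rt))"
```

```text
[[0.0, 0.0, -0.73, 0.0, 0.0, 0.0, 0.2], [0.0, 0.0, -0.73, 0.0, 0.0, 0.0, 0.2], [0.0, 0.0, -0.74, 0.0, 0.0, 0.0, 0.2], [0.0, 0.0, -0.73, 0.0, 0.0, 0.0, 0.2], [0.03, -0.9, 0.0, 0.0, 0.0, 0.0, 0.2]]
[[0.04, -0.9, 0.0, 0.0, 0.0, 0.0, 0.2], [0.03, -0.9, 0.0, 0.0, 0.0, 0.0, 0.2], [0.04, -0.91, 0.0, 0.0, 0.0, 0.0, 0.2], [0.0, 0.0, 0.87, 0.0, 0.0, 0.0, 0.2], [0.0, 0.0, 0.86, 0.0, 0.0, 0.0, 0.2]]
end [0.4485 0.0046 0.108 ]
place
[[0.0, 0.0, -0.7, 0.0, 0.0, 0.0, -1.0], [0.0, 0.0, -0.7, 0.0, 0.0, 0.0, -1.0], [-0.03, 0.91, 0.08, 0.0, 0.0, 0.0, -1.0], [-0.03, 0.91, 0.08, 0.0, 0.0, 0.0, -1.0], [-0.03, 0.91, 0.08, 0.0, 0.0, 0.0, -1.0]]
[[-0.03, 0.91, 0.09, 0.0, 0.0, 0.0, -1.0], [-0.03, 0.91, 0.08, 0.0, 0.0, 0.0, -1.0], [-0.03, 0.91, 0.09, 0.0, 0.0, 0.0, -1.0], [-0.03, 0.9, 0.08, 0.0, 0.0, 0.0, -1.0], [-0.03, 0.91, 0.09, 0.0, 0.0, 0.0, -1.0]]
[[0.0, 0.0, 0.86, 0.0, 0.0, 0.0, -1.0], [0.0, 0.0, 0.87, 0.0, 0.0, 0.0, -1.0], [0.0, 0.0, 0.0, 0.0, 0.0, 0.0, -1.0], [0.0, 0.0, 0.0, 0.0, 0.0, 0.0, -1.0], [0.0, 0.0, 0.0, 0.0, 0.0, 0.0, -1.0]]
end [0.4557 0.2228 0.078 ]
```

jog_arm:
  increments:
    - [[0,0,-0.73,0,0,0,0.2],[0,0,-0.73,0,0,0,0.2],[0,0,-0.74,0,0,0,0.2],[0,0,-0.73,0,0,0,0.2],[0.03,-0.9,0,0,0,0,0.2]]

```text
time: 4.47
tool_pos: [0.4551, 0.0884, 0.1644]
tcp_rot: [-0.001, 3.133, 0.005]
wrist_force: [0.5, -0.1, 0.9]
width: 0.602
grip_force: 0.0
```

jog_arm:
  increments:
    - [[0.04,-0.9,0,0,0,0,0.2],[0.03,-0.9,0,0,0,0,0.2],[0.04,-0.91,0,0,0,0,0.2],[0,0,0.5,0,0,0,0.2],[0,0,0.4,0,0,0,0.2]]

```text
time: 4.88
tool_pos: [0.4485, 0.0031, 0.1328]
tcp_rot: [0.008, 3.14, -0.0]
wrist_force: [-0.5, 0.3, -0.5]
width: 0.601
grip_force: 0.0
```

jog_arm:
  increments:
    - [[0,0,0.4,0,0,0,0.2],[0,0,0.3,0,0,0,0.2],[0,0,0.13,0,0,0,0.2],[0,0,0,0,0,0,0.2],[0,0,0,0,0,0,0.2]]

```text
time: 5.3
tool_pos: [0.4481, 0.0047, 0.1077]
tcp_rot: [-0.003, -3.141, -0.0]
wrist_force: [0.3, 0.9, 0.3]
width: 0.598
grip_force: 0.0
```

```bash
python3 - <<'E'
from h import *
p,d=viewer.read_camera("scene");cv2.imwrite("pics/s2.png",cv2.resize(p[150:270,200:360],None,fx=5,fy=5,interpolation=2))
s=read_state();print(s['tool_pos'],s['tcp_rot'],s['wrist_force'],s['width'])
E
```

```text
[0.4484492  0.00469127 0.10801989] [ 2.85306139e-03  3.14112040e+00 -3.10650737e-05] [ 0.61140871 -0.04736572 -0.31281474] 0.6027463671818191
```

View pics/s2.png

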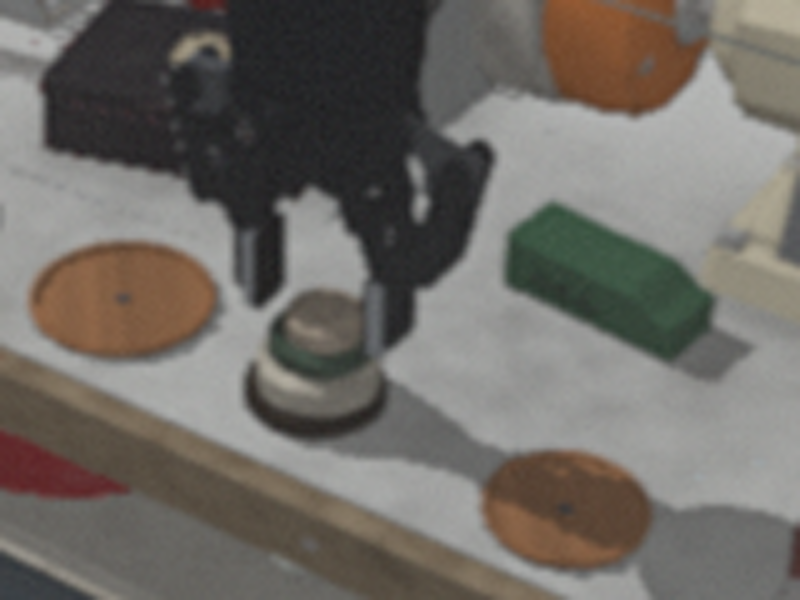

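The fingers straddle the small wheel, with tips at (262,300) and (395,350) just above the green rubber. I'll close now.

jog_arm:
  increments:
    - [[0,0,0,0,0,0,-0.3],[0,0,0,0,0,0,-0.4],[0,0,0,0,0,0,-1],[0,0,0,0,0,0,-1],[0,0,0,0,0,0,-1]]
  force: 30

```text
time: 5.77
tool_pos: [0.4489, 0.0046, 0.1086]
tcp_rot: [0.003, 3.14, 0.0]
wrist_force: [-1.5, 1.2, 6.1]
width: 0.382
grip_force: 29.9
```

jog_arm:
  increments:
    - [[0,0,-0.3,0,0,0,-1],[0,0,-0.5,0,0,0,-1],[0,0,-0.6,0,0,0,-1],[0,0,0,0,0,0,-1],[0,0,0,0,0,0,-1]]

```text
time: 6.18
tool_pos: [0.4491, 0.0045, 0.1509]
tcp_rot: [0.003, 3.138, -0.0]
wrist_force: [-1.1, 0.4, 0.2]
width: 0.378
grip_force: 29.8
```

```bash
python3 - <<'E'
from h import *
p,d=viewer.read_camera("scene");cv2.imwrite("pics/s3.png",cv2.resize(p[150:270,200:360],None,fx=5,fy=5,interpolation=2))
s=read_state();print(s['tool_pos'],s['tcp_rot'],s['wrist_force'],s['width'])
slices("scene",cloud("scene",d),np.array([.447,.005]))
E
```

```text
[0.44816677 0.00450719 0.1498269 ] [ 3.49720691e-03  3.14075598e+00 -1.13932268e-04] [ 0.16559622 -0.54921445  0.73402705] 0.3737873839401387
scene 0.009 129 min [ 0.4154 -0.0227  0.006 ] max [0.4701 0.0361 0.012 ] mid [0.4427 0.0067 0.009 ]
scene 0.023 120 min [ 0.4202 -0.0209  0.0202] max [0.4674 0.0291 0.0259] mid [0.4438 0.0041 0.0231]
scene 0.033 234 min [ 0.4258 -0.0162  0.0302] max [0.4689 0.0272 0.036 ] mid [0.4474 0.0055 0.0331]
```

View pics/s3.png

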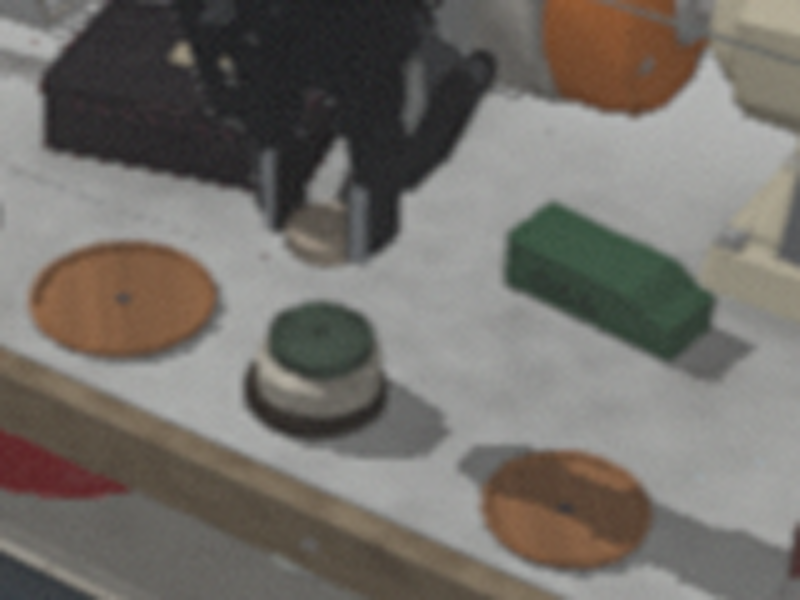

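The small wheel is held at (325,235) and the rest of the stack is undisturbed. On to dish_34.

jog_arm:
  increments:
    - [[-0.03,0.91,0.08,0,0,0,-1],[-0.03,0.91,0.08,0,0,0,-1],[-0.03,0.91,0.08,0,0,0,-1],[-0.03,0.91,0.08,0,0,0,-1],[-0.03,0.91,0.08,0,0,0,-1]]

```text
time: 6.65
tool_pos: [0.4518, 0.1419, 0.1362]
tcp_rot: [-0.004, -3.139, 0.001]
wrist_force: [0.9, 0.0, -0.6]
width: 0.373
grip_force: 29.8
```

jog_arm:
  increments:
    - [[-0.03,0.91,0.08,0,0,0,-1],[-0.03,0.91,0.08,0,0,0,-1],[-0.03,0.9,0.1,0,0,0,-1],[0,0,0.5,0,0,0,-1],[0,0,0.5,0,0,0,-1]]

```text
time: 7.07
tool_pos: [0.4558, 0.2243, 0.099]
tcp_rot: [-0.001, 3.141, 0.0]
wrist_force: [0.2, 0.9, -0.5]
width: 0.378
grip_force: 29.9
```

jog_arm:
  increments:
    - [[0,0,0.35,0,0,0,-1],[0,0,0.2,0,0,0,-1],[0,0,0.1,0,0,0,-1],[0,0,0.05,0,0,0,-1],[0,0,0,0,0,0,-1]]

```text
time: 7.48
tool_pos: [0.4559, 0.2223, 0.0788]
tcp_rot: [-0.005, -3.141, 0.0]
wrist_force: [0.1, -0.5, 0.2]
width: 0.373
grip_force: 29.9
```

```bash
python3 - <<'E'
from h import *
p,d=viewer.read_camera("scene");cv2.imwrite("pics/s4.png",cv2.resize(p[120:240,120:280],None,fx=5,fy=5,interpolation=2))
s=read_state();print(s['tool_pos'],s['tcp_rot'],s['wrist_force'],s['width'])
E
```

```text
[0.45619329 0.22243525 0.07920879] [4.40004592e-03 3.14102538e+00 3.35453425e-04] [ 0.40080765 -0.40760475 -0.76168713] 0.3729603327576874
```

View pics/s4.png

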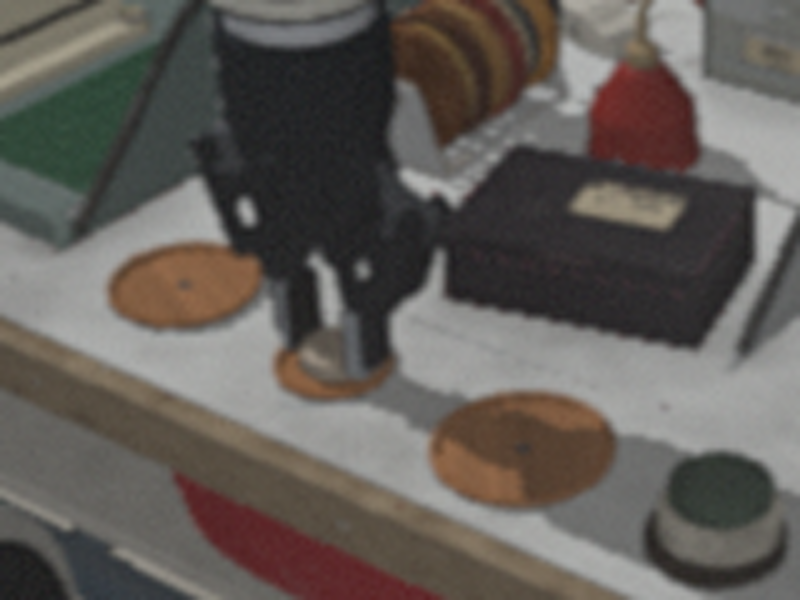

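The wheel is over dish_34 at (330,360). I'll lower about 1 mm and release.

jog_arm:
  increments:
    - [[0,0,0.03,0,0,0,-1],[0,0,0,0,0,0,-1],[0,0,0,0,0,0,-0.15],[0,0,0,0,0,0,-0.1],[0,0,0,0,0,0,0]]

```text
time: 7.95
tool_pos: [0.456, 0.2227, 0.0783]
tcp_rot: [0.004, 3.141, 0.0]
wrist_force: [-0.2, 0.1, -0.7]
width: 0.499
grip_force: 0.0
```

jog_arm:
  increments:
    - [[0,0,0,0,0,0,0.1],[0,0,-0.2,0,0,0,0.2],[0,0,-0.6,0,0,0,0.4],[0,0,-0.8,0,0,0,0.4],[0,0,-0.9,0,0,0,0.4]]

```text
time: 8.37
tool_pos: [0.4547, 0.2222, 0.1529]
tcp_rot: [-0.003, -3.139, 0.002]
wrist_force: [0.5, 0.1, -0.0]
width: 0.699
grip_force: 0.0
```

```bash
python3 - <<'E'
from h import *
from plan import plan,Rt
s=read_state();print(s['tool_pos'],s['wrist_force'],s['width'])
# rubber at stack: underside .023 -> tip .0275, len .070
plan([[.447,.0055,.15],[.447,.0055,.118]],.4,start=([.4556,.2224,.1533],Rt))
E
```

```text
[0.4546637  0.22215299 0.15289413] [ 0.48142725  0.05786665 -0.0446022 ] 0.698741899505136
[[0.04, -0.9, 0.01, 0.0, 0.0, 0.0, 0.4], [0.04, -0.9, 0.01, 0.0, 0.0, 0.0, 0.4], [0.03, -0.9, 0.02, 0.0, 0.0, 0.0, 0.4], [0.04, -0.91, 0.01, 0.0, 0.0, 0.0, 0.4], [0.03, -0.9, 0.02, 0.0, 0.0, 0.0, 0.4]]
[[0.04, -0.91, 0.01, 0.0, 0.0, 0.0, 0.4], [0.03, -0.9, 0.02, 0.0, 0.0, 0.0, 0.4], [0.04, -0.91, 0.01, 0.0, 0.0, 0.0, 0.4], [0.0, 0.0, 0.53, 0.0, 0.0, 0.0, 0.4], [0.0, 0.0, 0.54, 0.0, 0.0, 0.0, 0.4]]
end [0.4469 0.0055 0.1179]
```

jog_arm:
  increments:
    - [[0.04,-0.9,0.01,0,0,0,0.4],[0.04,-0.9,0.01,0,0,0,0.4],[0.03,-0.9,0.02,0,0,0,0.4],[0.04,-0.91,0.01,0,0,0,0.4],[0.03,-0.9,0.02,0,0,0,0.4]]

```text
time: 8.78
tool_pos: [0.4499, 0.0863, 0.1515]
tcp_rot: [0.002, 3.141, 0.0]
wrist_force: [-0.2, 0.7, 0.8]
width: 0.698
grip_force: 0.0
```

jog_arm:
  increments:
    - [[0.04,-0.91,0.01,0,0,0,0.4],[0.03,-0.9,0.02,0,0,0,0.4],[0.04,-0.91,0.01,0,0,0,0.4],[0,0,0.5,0,0,0,0.4],[0,0,0.5,0,0,0,0.4]]

```text
time: 9.2
tool_pos: [0.4479, 0.0041, 0.121]
tcp_rot: [0.008, 3.138, -0.0]
wrist_force: [-0.9, -0.2, 0.8]
width: 0.7
grip_force: 0.0
```

jog_arm:
  increments:
    - [[0,0,0.4,0,0,0,0.4],[0,0,0.2,0,0,0,0.4],[0,0,0.12,0,0,0,0.4],[0,0,0,0,0,0,0.4],[0,0,0,0,0,0,0.4]]

```text
time: 9.62
tool_pos: [0.4469, 0.0059, 0.0985]
tcp_rot: [0.003, 3.141, -0.0]
wrist_force: [-0.0, 0.9, -0.3]
width: 0.698
grip_force: 0.0
```

```bash
python3 - <<'E'
from h import *
p,d=viewer.read_camera("scene");cv2.imwrite("pics/s5.png",cv2.resize(p[150:270,160:320],None,fx=5,fy=5,interpolation=2))
s=read_state();print(s['tool_pos'],s['tcp_rot'],s['wrist_force'],s['width'])
P=cloud("scene",d).reshape(-1,3);q=P[np.hypot(*(P[:,:2]-[.456,.2225]).T)<.022];q=q[q[:,2]>.009]
print(len(q),np.percentile(q,[2,50,98],axis=0).round(4))
E
```

```text
[0.44718958 0.0058934  0.09873848] [ 2.79149296e-03  3.14053230e+00 -9.91010428e-05] [ 0.2988601  -1.10179364  0.30111348] 0.7020289599130467
115 [[0.4397 0.2053 0.0098]
 [0.4545 0.2201 0.014 ]
 [0.4701 0.2369 0.0162]]
```

View pics/s5.png

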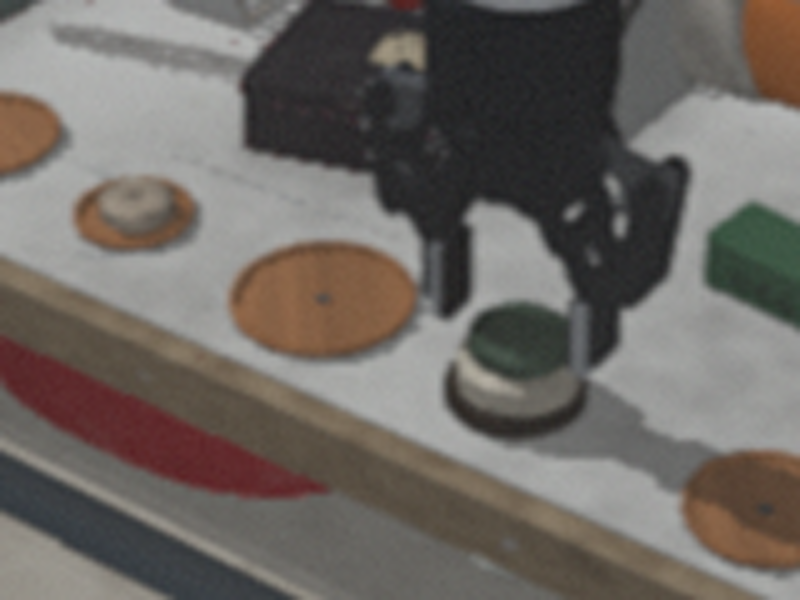

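The small wheel sits centred in dish_34 at (137,208), flat at z≈0.014. The fingers straddle the rubber wheel, so I'll grip it and carry it to dish_44.

jog_arm:
  increments:
    - [[0,0,0.04,0,0,0,0.2],[0,0,0,0,0,0,0.1],[0,0,0,0,0,0,-1],[0,0,0,0,0,0,-1],[0,0,0,0,0,0,-1]]

```text
time: 10.08
tool_pos: [0.4471, 0.0058, 0.0977]
tcp_rot: [0.003, 3.141, 0.0]
wrist_force: [-0.5, 0.4, 5.9]
width: 0.497
grip_force: 30.0
```

jog_arm:
  increments:
    - [[0,0,0,0,0,0,-1],[0,0,-0.3,0,0,0,-1],[0,0,-0.5,0,0,0,-1],[0,0,-0.6,0,0,0,-1],[0,0,0,0,0,0,-1]]

```text
time: 10.5
tool_pos: [0.449, 0.0056, 0.1423]
tcp_rot: [0.003, 3.135, -0.0]
wrist_force: [0.9, -0.1, 0.2]
width: 0.486
grip_force: 30.4
```

```bash
python3 - <<'E'
from h import *
from plan import plan,Rt
p,d=viewer.read_camera("scene")
s=read_state();print(s['tool_pos'],s['wrist_force'],s['width'])
slices("scene",cloud("scene",d),np.array([.447,.005]))
plan([[.441,-.1134,.13],[.441,-.1134,.0775]],-1,start=(s['tool_pos'],Rt))
E
```

```text
[0.4483648  0.00565492 0.14098042] [0.25744548 0.49565964 0.07233994] 0.4921824844803623
scene 0.009 126 min [ 0.4153 -0.0223  0.006 ] max [0.4687 0.0346 0.0119] mid [0.442  0.0062 0.009 ]
scene 0.023 320 min [ 0.4205 -0.0206  0.0201] max [0.4722 0.0299 0.026 ] mid [0.4464 0.0047 0.023 ]
[[0.05, -0.79, 0.07, 0.0, 0.0, 0.0, -1.0], [0.05, -0.79, 0.07, 0.0, 0.0, 0.0, -1.0], [0.05, -0.8, 0.08, 0.0, 0.0, 0.0, -1.0], [0.05, -0.79, 0.07, 0.0, 0.0, 0.0, -1.0], [0.05, -0.8, 0.08, 0.0, 0.0, 0.0, -1.0]]
[[0.0, 0.0, 0.87, 0.0, 0.0, 0.0, -1.0], [0.0, 0.0, 0.88, 0.0, 0.0, 0.0, -1.0], [0.0, 0.0, 0.0, 0.0, 0.0, 0.0, -1.0], [0.0, 0.0, 0.0, 0.0, 0.0, 0.0, -1.0], [0.0, 0.0, 0.0, 0.0, 0.0, 0.0, -1.0]]
end [ 0.4409 -0.1134  0.0774]
```

jog_arm:
  increments:
    - [[0.05,-0.79,0.07,0,0,0,-1],[0.05,-0.79,0.07,0,0,0,-1],[0.05,-0.8,0.08,0,0,0,-1],[0.05,-0.79,0.07,0,0,0,-1],[0.05,-0.8,0.08,0,0,0,-1]]

```text
time: 10.97
tool_pos: [0.4381, -0.1141, 0.1269]
tcp_rot: [-0.003, -3.141, -0.001]
wrist_force: [1.2, 0.4, -1.6]
width: 0.492
grip_force: 30.5
```

jog_arm:
  increments:
    - [[0,0,0.5,0,0,0,-1],[0,0,0.5,0,0,0,-1],[0,0,0.4,0,0,0,-1],[0,0,0.2,0,0,0,-1],[0,0,0.1,0,0,0,-1]]

```text
time: 11.38
tool_pos: [0.4373, -0.1131, 0.0764]
tcp_rot: [-0.003, -3.136, -0.002]
wrist_force: [-13.6, 2.7, 37.1]
width: 0.491
grip_force: 33.8
```

```bash
python3 - <<'E'
from h import *
p,d=viewer.read_camera("scene");p,d=viewer.read_camera("scene");cv2.imwrite("pics/s6.png",cv2.resize(p[170:290,220:380],None,fx=5,fy=5,interpolation=2))
s=read_state();print(s['tool_pos'],s['tcp_rot'],s['wrist_force'],s['width'])
E
```

```text
[ 0.43834441 -0.11321437  0.076747  ] [-3.13926222e-03 -3.13973775e+00 -5.87954995e-04] [ 0.01986194  0.24477576 -0.33668307] 0.48992540569829746
```

View pics/s6.png

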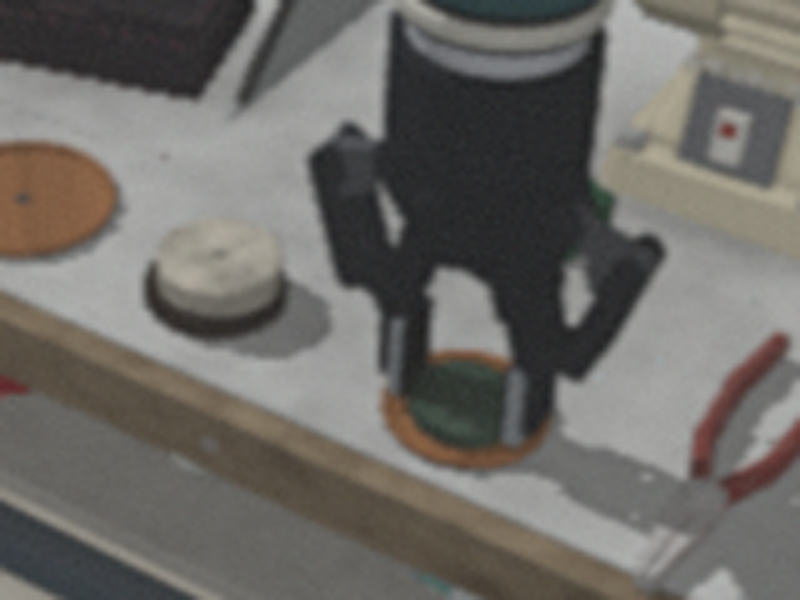

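The rubber wheel sits in dish_44 at (460,405). I'll nudge it 2 mm outward and release.

jog_arm:
  increments:
    - [[-0.08,0,-0.03,0,0,0,-1],[0,0,0,0,0,0,-1],[0,0,0,0,0,0,0.05],[0,0,0,0,0,0,0.15],[0,0,0,0,0,0,0.25]]

```text
time: 11.9
tool_pos: [0.4412, -0.1133, 0.0776]
tcp_rot: [-0.003, -3.142, 0.0]
wrist_force: [0.5, -0.0, -0.8]
width: 0.627
grip_force: 0.0
```

jog_arm:
  increments:
    - [[0,0,-0.1,0,0,0,0.4],[0,0,-0.3,0,0,0,0.5],[0,0,-0.6,0,0,0,0.6],[0,0,-0.8,0,0,0,0.6],[0,0,0,0,0,0,0.6]]

```text
time: 12.32
tool_pos: [0.4443, -0.1143, 0.1365]
tcp_rot: [0.003, 3.134, -0.004]
wrist_force: [1.3, 0.2, 0.1]
width: 0.799
grip_force: 0.0
```

```bash
python3 - <<'E'
from h import *
from plan import plan,Rt
p,d=viewer.read_camera("scene")
P=cloud("scene",d).reshape(-1,3);q=P[np.hypot(*(P[:,:2]-[.441,-.1134]).T)<.026];q=q[(q[:,2]>.009)&(q[:,2]<.03)]
print(len(q),np.percentile(q,[2,50,98],axis=0).round(4))
p,d=viewer.read_camera("scene")
s=read_state();print(s['tool_pos'],s['wrist_force'],s['width'])
# felt underside .009 -> tip .013-.0135, len .069 => .0825
plan([[.447,.0053,.125]],.6,start=(s['tool_pos'],Rt))
E
```

```text
284 [[ 0.4226 -0.1339  0.0098]
 [ 0.4408 -0.1146  0.0131]
 [ 0.4612 -0.0949  0.0153]]
[ 0.44248031 -0.11373883  0.13347562] [ 0.38477673 -0.20168395  0.02533654] 0.8034841458856727
[[-0.03, 0.79, 0.06, 0.0, 0.0, 0.0, 0.6], [-0.03, 0.79, 0.06, 0.0, 0.0, 0.0, 0.6], [-0.03, 0.8, 0.05, 0.0, 0.0, 0.0, 0.6], [-0.03, 0.79, 0.06, 0.0, 0.0, 0.0, 0.6], [-0.03, 0.8, 0.05, 0.0, 0.0, 0.0, 0.6]]
end [0.447  0.0054 0.1251]
```

jog_arm:
  increments:
    - [[-0.03,0.79,0.06,0,0,0,0.6],[-0.03,0.79,0.06,0,0,0,0.6],[-0.03,0.8,0.05,0,0,0,0.6],[-0.03,0.79,0.06,0,0,0,0.6],[-0.03,0.8,0.05,0,0,0,0.6]]

```text
time: 12.83
tool_pos: [0.445, 0.0067, 0.1223]
tcp_rot: [-0.004, -3.14, -0.0]
wrist_force: [0.1, -0.3, 0.3]
width: 0.799
grip_force: 0.0
```

jog_arm:
  increments:
    - [[0,0,0.1,0,0,0,0.6],[0,0,0.3,0,0,0,0.6],[0,0,0.4,0,0,0,0.6],[0,0,0.3,0,0,0,0.6],[0,0,0.2,0,0,0,0.6]]

```text
time: 13.25
tool_pos: [0.4447, 0.005, 0.0824]
tcp_rot: [-0.005, -3.139, 0.0]
wrist_force: [-0.1, 0.7, -0.5]
width: 0.796
grip_force: 0.0
```

```bash
python3 - <<'E'
from h import *
for i in range(3): p,d=viewer.read_camera("scene")
cv2.imwrite("pics/s7.png",cv2.resize(p[170:270,200:340],None,fx=5,fy=5,interpolation=2))
s=read_state();print(s['tool_pos'],s['tcp_rot'],s['wrist_force'],s['width'])
E
```

```text
[0.44523731 0.00514478 0.08330338] [-5.07835590e-03 -3.13928411e+00 -2.96979712e-05] [0.27686208 1.39512093 0.82623558] 0.802364841628996
```

View pics/s7.png

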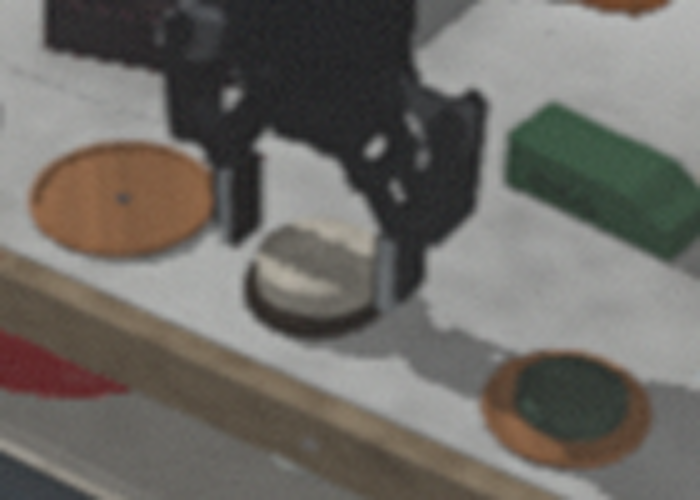

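The rubber wheel is in its dish at (570,395), and the fingers straddle the felt wheel just above the bristle wheel. I'll grip and lift.

jog_arm:
  increments:
    - [[0,0,0,0,0,0,0.35],[0,0,0,0,0,0,0.25],[0,0,0,0,0,0,-1],[0,0,0,0,0,0,-1],[0,0,0,0,0,0,-1]]

```text
time: 13.82
tool_pos: [0.4467, 0.0055, 0.0851]
tcp_rot: [0.003, 3.14, -0.001]
wrist_force: [-1.0, -1.7, 5.3]
width: 0.591
grip_force: 31.3
```

jog_arm:
  increments:
    - [[0,0,-0.1,0,0,0,-1],[0,0,-0.3,0,0,0,-1],[0,0,-0.5,0,0,0,-1],[0,0,-0.6,0,0,0,-1],[0,0,-0.3,0,0,0,-1]]

```text
time: 14.23
tool_pos: [0.4469, 0.0058, 0.1404]
tcp_rot: [0.003, 3.139, 0.0]
wrist_force: [0.0, 0.1, -0.5]
width: 0.59
grip_force: 31.2
```

```bash
python3 - <<'E'
from h import *
from plan import plan,Rt
for i in range(3): p,d=viewer.read_camera("scene")
s=read_state();print(s['tool_pos'],s['wrist_force'],s['width'])
slices("scene",cloud("scene",d),np.array([.447,.005]))
plan([[.4645,.3268,.125]],-1,start=(s['tool_pos'],Rt))
E
```

```text
[0.44676468 0.00579766 0.13927372] [-0.42871948  0.88371858 -0.28734882] 0.5873800340903025
scene 0.009 403 min [ 0.4154 -0.0229  0.0062] max [0.4743 0.035  0.012 ] mid [0.4449 0.006  0.0091]
[[-0.05, 0.89, 0.04, 0.0, 0.0, 0.0, -1.0], [-0.05, 0.89, 0.04, 0.0, 0.0, 0.0, -1.0], [-0.05, 0.89, 0.04, 0.0, 0.0, 0.0, -1.0], [-0.05, 0.89, 0.04, 0.0, 0.0, 0.0, -1.0], [-0.05, 0.89, 0.04, 0.0, 0.0, 0.0, -1.0]]
[[-0.05, 0.89, 0.04, 0.0, 0.0, 0.0, -1.0], [-0.05, 0.89, 0.04, 0.0, 0.0, 0.0, -1.0], [-0.05, 0.89, 0.04, 0.0, 0.0, 0.0, -1.0], [-0.05, 0.9, 0.04, 0.0, 0.0, 0.0, -1.0], [-0.05, 0.89, 0.04, 0.0, 0.0, 0.0, -1.0]]
[[-0.05, 0.9, 0.04, 0.0, 0.0, 0.0, -1.0], [-0.04, 0.89, 0.04, 0.0, 0.0, 0.0, -1.0], [0.0, 0.0, 0.0, 0.0, 0.0, 0.0, -1.0], [0.0, 0.0, 0.0, 0.0, 0.0, 0.0, -1.0], [0.0, 0.0, 0.0, 0.0, 0.0, 0.0, -1.0]]
end [0.4645 0.3268 0.1249]
```

jog_arm:
  increments:
    - [[-0.05,0.89,0.04,0,0,0,-1],[-0.05,0.89,0.04,0,0,0,-1],[-0.05,0.89,0.04,0,0,0,-1],[-0.05,0.89,0.04,0,0,0,-1],[-0.05,0.89,0.04,0,0,0,-1]]

```text
time: 14.8
tool_pos: [0.4528, 0.1402, 0.131]
tcp_rot: [-0.004, -3.14, 0.001]
wrist_force: [1.1, -0.4, -0.4]
width: 0.589
grip_force: 31.3
```

jog_arm:
  increments:
    - [[-0.05,0.89,0.04,0,0,0,-1],[-0.05,0.89,0.04,0,0,0,-1],[-0.05,0.89,0.04,0,0,0,-1],[-0.05,0.9,0.04,0,0,0,-1],[-0.05,0.89,0.04,0,0,0,-1]]

```text
time: 15.22
tool_pos: [0.4606, 0.274, 0.1247]
tcp_rot: [-0.003, -3.139, 0.002]
wrist_force: [0.0, 0.4, -0.3]
width: 0.591
grip_force: 31.3
```

jog_arm:
  increments:
    - [[-0.05,0.9,0.04,0,0,0,-1],[-0.06,0.89,0.04,0,0,0,-1],[0,0,0.3,0,0,0,-1],[0,0,0.3,0,0,0,-1],[0,0,0.3,0,0,0,-1]]

```text
time: 15.63
tool_pos: [0.4639, 0.326, 0.0949]
tcp_rot: [-0.002, -3.139, 0.003]
wrist_force: [-0.0, 0.4, -1.2]
width: 0.586
grip_force: 31.3
```

```bash
python3 - <<'E'
from h import *
for i in range(3): p,d=viewer.read_camera("scene")
s=read_state();print(s['tool_pos'],s['tcp_rot'],s['wrist_force'],s['width'])
E
```

```text
[0.46353055 0.32476218 0.09468551] [-0.00509572 -3.13765844  0.00421726] [0.35393398 0.24538062 0.0294716 ] 0.5905200227303944
```

jog_arm:
  increments:
    - [[-0.07,0.07,0.15,0,0,0,-1],[0,0,0.15,0,0,0,-1],[0,0,0.1,0,0,0,-1],[0,0,0.05,0,0,0,-1],[0,0,0,0,0,0,-1]]

```text
time: 16.2
tool_pos: [0.467, 0.3284, 0.083]
tcp_rot: [-0.004, -3.141, 0.001]
wrist_force: [-0.3, -0.1, -0.6]
width: 0.592
grip_force: 31.3
```

```bash
python3 - <<'E'
from h import *
for i in range(3): p,d=viewer.read_camera("scene")
cv2.imwrite("pics/s8.png",cv2.resize(p[120:240,100:260],None,fx=5,fy=5,interpolation=2))
s=read_state();print(s['tool_pos'],s['tcp_rot'],s['wrist_force'],s['width'])
E
```

```text
[0.46725912 0.32885685 0.08359118] [3.48150193e-03 3.14128201e+00 3.22727990e-04] [ 0.10738647 -0.35872133 -0.11427615] 0.59033383303989
```

View pics/s8.png

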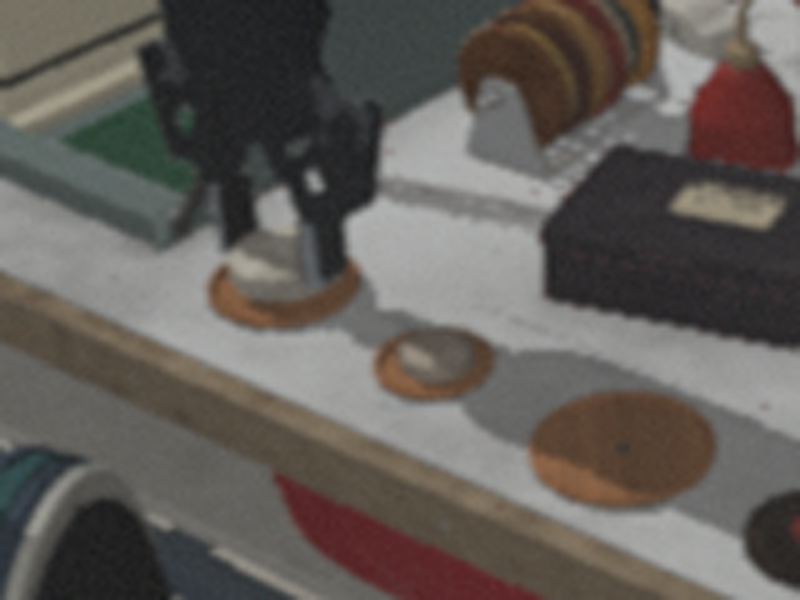

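The felt wheel is over dish_52 at (275,265), about 5 mm too high. I'll lower it, trim the position and release.

jog_arm:
  increments:
    - [[0.05,-0.07,0.08,0,0,0,-1],[0,0,0.05,0,0,0,-1],[0,0,0.03,0,0,0,-1],[0,0,0,0,0,0,-1],[0,0,0,0,0,0,-1]]

```text
time: 16.77
tool_pos: [0.4656, 0.3267, 0.0785]
tcp_rot: [-0.003, -3.141, 0.0]
wrist_force: [-0.5, -0.1, -0.1]
width: 0.593
grip_force: 31.4
```

jog_arm:
  increments:
    - [[0,0,0,0,0,0,0.25],[0,0,0,0,0,0,0.35],[0,0,0,0,0,0,0.45],[0,0,0,0,0,0,0.5],[0,0,0,0,0,0,0.5]]

```text
time: 17.18
tool_pos: [0.4657, 0.3267, 0.0786]
tcp_rot: [0.003, 3.141, 0.0]
wrist_force: [-0.0, 1.0, -1.0]
width: 0.755
grip_force: 0.0
```

jog_arm:
  increments:
    - [[0,0,-0.1,0,0,0,0.5],[0,0,-0.3,0,0,0,0.6],[0,0,-0.6,0,0,0,0.7],[0,0,-0.5,0,0,0,0.8],[0,0,0,0,0,0,0.8]]

```text
time: 17.6
tool_pos: [0.4679, 0.3281, 0.1277]
tcp_rot: [0.003, 3.136, 0.006]
wrist_force: [0.4, 0.5, 0.1]
width: 0.899
grip_force: 0.0
```

```bash
python3 - <<'E'
from h import *
from plan import plan,Rt
for i in range(3): p,d=viewer.read_camera("scene")
P=cloud("scene",d).reshape(-1,3);q=P[np.hypot(*(P[:,:2]-[.4658,.3268]).T)<.031];q=q[(q[:,2]>.011)&(q[:,2]<.03)]
print(len(q),np.percentile(q,[2,50,98],axis=0).round(4))
s=read_state();print(s['tool_pos'],s['wrist_force'],s['width'])
plan([[.4455,.0063,.11]],.8,start=(s['tool_pos'],Rt))
E
```

```text
232 [[0.4408 0.301  0.0118]
 [0.4624 0.3221 0.017 ]
 [0.4874 0.3478 0.0193]]
[0.46562928 0.3266638  0.12373967] [ 0.22955215 -0.6238123   0.33387942] 0.8988046159534738
[[0.06, -0.89, 0.04, 0.0, 0.0, 0.0, 0.8], [0.06, -0.89, 0.04, 0.0, 0.0, 0.0, 0.8], [0.06, -0.89, 0.04, 0.0, 0.0, 0.0, 0.8], [0.05, -0.89, 0.04, 0.0, 0.0, 0.0, 0.8], [0.06, -0.89, 0.04, 0.0, 0.0, 0.0, 0.8]]
[[0.05, -0.89, 0.04, 0.0, 0.0, 0.0, 0.8], [0.06, -0.89, 0.04, 0.0, 0.0, 0.0, 0.8], [0.05, -0.89, 0.04, 0.0, 0.0, 0.0, 0.8], [0.06, -0.89, 0.03, 0.0, 0.0, 0.0, 0.8], [0.05, -0.89, 0.04, 0.0, 0.0, 0.0, 0.8]]
[[0.06, -0.89, 0.03, 0.0, 0.0, 0.0, 0.8], [0.05, -0.89, 0.04, 0.0, 0.0, 0.0, 0.8], [0.0, 0.0, 0.0, 0.0, 0.0, 0.0, 0.8], [0.0, 0.0, 0.0, 0.0, 0.0, 0.0, 0.8], [0.0, 0.0, 0.0, 0.0, 0.0, 0.0, 0.8]]
end [0.4455 0.0063 0.1099]
```

jog_arm:
  increments:
    - [[0.06,-0.89,0.04,0,0,0,0.8],[0.06,-0.89,0.04,0,0,0,0.8],[0.06,-0.89,0.04,0,0,0,0.8],[0.05,-0.89,0.04,0,0,0,0.8],[0.06,-0.89,0.04,0,0,0,0.8]]

```text
time: 18.17
tool_pos: [0.4554, 0.1918, 0.1162]
tcp_rot: [-0.003, -3.139, 0.001]
wrist_force: [0.4, -0.7, -1.3]
width: 0.899
grip_force: 0.0
```

jog_arm:
  increments:
    - [[0.05,-0.89,0.04,0,0,0,0.8],[0.06,-0.89,0.04,0,0,0,0.8],[0.05,-0.89,0.04,0,0,0,0.8],[0.06,-0.89,0.03,0,0,0,0.8],[0.05,-0.89,0.04,0,0,0,0.8]]

```text
time: 18.58
tool_pos: [0.4469, 0.0584, 0.1107]
tcp_rot: [-0.003, -3.139, 0.0]
wrist_force: [-0.0, -0.0, 0.0]
width: 0.898
grip_force: 0.0
```

jog_arm:
  increments:
    - [[0.06,-0.89,0.03,0,0,0,0.8],[0.05,-0.89,0.04,0,0,0,0.8],[0,0,0,0,0,0,0.8],[0,0,0.3,0,0,0,0.8],[0,0,0.3,0,0,0,0.8]]

```text
time: 19.0
tool_pos: [0.4448, 0.0065, 0.091]
tcp_rot: [0.005, 3.141, 0.0]
wrist_force: [-0.7, 1.5, 0.7]
width: 0.903
grip_force: 0.0
```

```bash
python3 - <<'E'
from h import *
for i in range(6): p,d=viewer.read_camera("scene")
cv2.imwrite("pics/s9.png",cv2.resize(p[150:270,120:330],None,fx=3.8,fy=3.8,interpolation=2))
s=read_state();print(s['tool_pos'],s['tcp_rot'],s['wrist_force'],s['width'])
E
```

```text
[0.44480595 0.00711209 0.09157637] [-1.26743498e-03 -3.14115521e+00 -1.79772411e-04] [-0.04799745  1.0243818   0.94959771] 0.9020762472839489
```

View pics/s9.png

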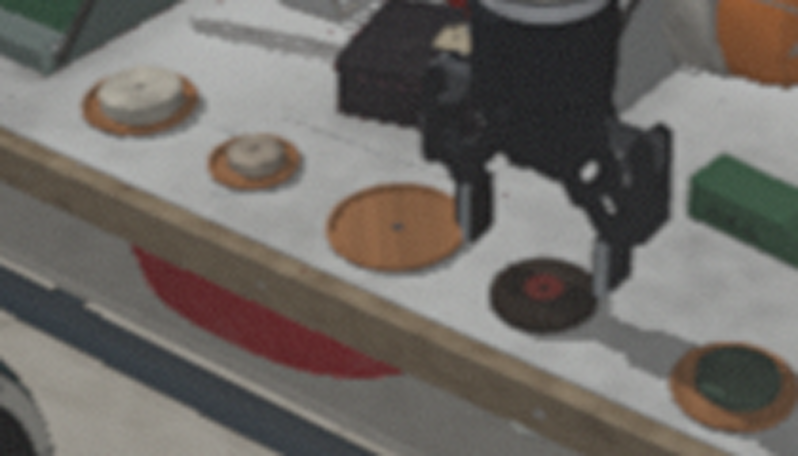

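The three upper wheels sit in their dishes, and the open fingers are above the bristle wheel at (543,292). I'll descend gently and grip.

jog_arm:
  increments:
    - [[0,0,0.2,0,0,0,0.8],[0,0,0.2,0,0,0,0.8],[0,0,0.15,0,0,0,0.8],[0,0,0.1,0,0,0,0.8],[0,0,0.02,0,0,0,0.8]]

```text
time: 19.72
tool_pos: [0.4441, 0.0064, 0.0707]
tcp_rot: [-0.003, -3.14, -0.0]
wrist_force: [-0.7, 0.6, -0.5]
width: 0.9
grip_force: 0.0
```

jog_arm:
  increments:
    - [[0,0,0,0,0,0,0.6],[0,0,0,0,0,0,0.5],[0,0,0,0,0,0,0.45],[0,0,0,0,0,0,-1],[0,0,0,0,0,0,-1]]

```text
time: 20.13
tool_pos: [0.4451, 0.0063, 0.0724]
tcp_rot: [0.004, 3.141, -0.0]
wrist_force: [-2.1, 0.1, 5.1]
width: 0.679
grip_force: 31.1
```

jog_arm:
  increments:
    - [[0,0,0,0,0,0,-1],[0,0,0,0,0,0,-1],[0,0,-0.2,0,0,0,-1],[0,0,-0.3,0,0,0,-1],[0,0,-0.3,0,0,0,-1]]

```text
time: 20.55
tool_pos: [0.4447, 0.0063, 0.0964]
tcp_rot: [-0.004, -3.141, -0.0]
wrist_force: [0.3, 0.6, -0.9]
width: 0.678
grip_force: 32.1
```

```bash
python3 - <<'E'
from h import *
from plan import plan,Rt
for i in range(3): p,d=viewer.read_camera("scene")
cv2.imwrite("pics/s10.png",cv2.resize(p[150:270,180:340],None,fx=5,fy=5,interpolation=2))
s=read_state();print(s['tool_pos'],s['tcp_rot'],s['wrist_force'],s['width'],s['grip_force'])
plan([[.4522,.1112,.1]],-1,start=(s['tool_pos'],Rt))
E
```

```text
[0.44604445 0.00628474 0.09714024] [ 3.47746038e-03  3.13826460e+00 -2.33595678e-04] [-0.2428286  -0.24460699 -0.19911422] 0.6798764902048363 32.09498405456543
[[-0.05, 0.87, -0.02, 0.0, 0.0, 0.0, -1.0], [-0.05, 0.88, -0.03, 0.0, 0.0, 0.0, -1.0], [-0.05, 0.87, -0.02, 0.0, 0.0, 0.0, -1.0], [-0.06, 0.88, -0.03, 0.0, 0.0, 0.0, -1.0], [0.0, 0.0, 0.0, 0.0, 0.0, 0.0, -1.0]]
end [0.4523 0.1113 0.1001]
```

View pics/s10.png

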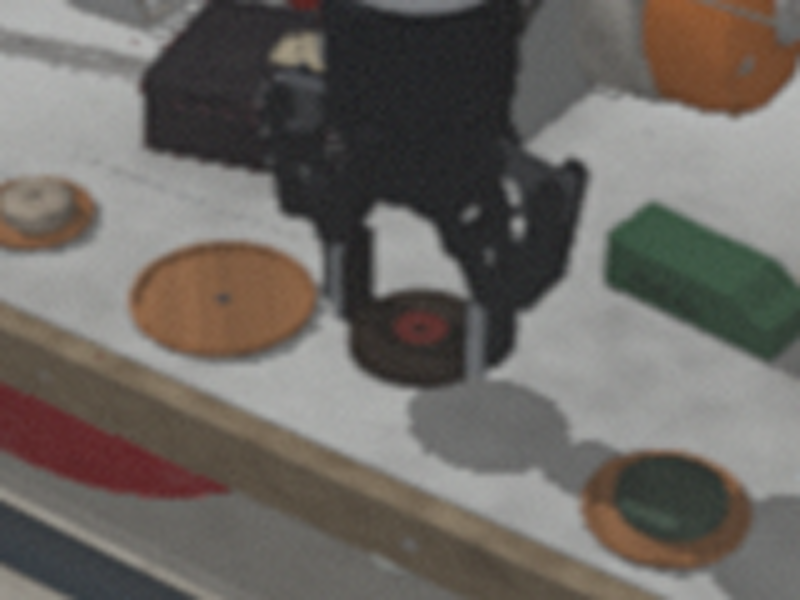

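The bristle wheel is lifted level at (420,335), with its shadow beneath. I'll carry it to dish_60.

jog_arm:
  increments:
    - [[-0.05,0.7,-0.02,0,0,0,-1],[-0.05,0.7,-0.03,0,0,0,-1],[-0.05,0.7,-0.02,0,0,0,-1],[-0.04,0.7,-0.03,0,0,0,-1],[-0.02,0.7,0,0,0,0,-1]]

```text
time: 21.12
tool_pos: [0.4514, 0.1122, 0.0988]
tcp_rot: [0.004, 3.141, 0.0]
wrist_force: [0.6, 0.6, -0.5]
width: 0.683
grip_force: 32.2
```

jog_arm:
  increments:
    - [[0,0,0.1,0,0,0,-1],[0,0,0.2,0,0,0,-1],[0,0,0.2,0,0,0,-1],[0,0,0.1,0,0,0,-1],[0,0,0,0,0,0,-1]]

```text
time: 21.53
tool_pos: [0.4501, 0.1103, 0.0792]
tcp_rot: [-0.005, -3.139, 0.001]
wrist_force: [-0.5, -0.3, -0.2]
width: 0.68
grip_force: 32.2
```

```bash
python3 - <<'E'
from h import *
for i in range(6): p,d=viewer.read_camera("scene")
s=read_state();print(s['tool_pos'],s['tcp_rot'],s['wrist_force'],s['width'],s['grip_force'])
E
```

```text
[0.45163391 0.11105453 0.08093481] [4.29118463e-03 3.14103093e+00 9.35270688e-05] [ 0.48141866  0.32459974 -0.42137245] 0.6812998297844117 32.194510102272034
```

Still 6 mm above; lower in small steps, then release.

jog_arm:
  increments:
    - [[-0.02,0,0.06,0,0,0,-1],[0,0,0.06,0,0,0,-1],[0,0,0.05,0,0,0,-1],[0,0,0.02,0,0,0,-1],[0,0,0,0,0,0,-1]]

```text
time: 22.25
tool_pos: [0.4517, 0.1113, 0.0747]
tcp_rot: [-0.003, -3.141, 0.0]
wrist_force: [0.0, -0.9, -0.1]
width: 0.671
grip_force: 32.2
```

jog_arm:
  increments:
    - [[0,0,0,0,0,0,-1],[0,0,0,0,0,0,0.4],[0,0,0,0,0,0,0.5],[0,0,0,0,0,0,0.6],[0,0,0,0,0,0,0.7]]

```text
time: 22.67
tool_pos: [0.452, 0.1113, 0.0751]
tcp_rot: [0.004, 3.141, 0.0]
wrist_force: [0.1, 0.1, -0.8]
width: 0.849
grip_force: 0.0
```

jog_arm:
  increments:
    - [[0,0,0,0,0,0,0.8],[0,0,-0.2,0,0,0,0.8],[0,0,-0.4,0,0,0,0.8],[0,0,-0.8,0,0,0,0.8],[0,0,-0.8,0,0,0,0.8]]

```text
time: 23.08
tool_pos: [0.4509, 0.1111, 0.1411]
tcp_rot: [-0.004, -3.139, 0.001]
wrist_force: [1.1, -0.7, 0.4]
width: 0.901
grip_force: 0.0
```

jog_arm:
  increments:
    - [[0.5,0,-0.8,0,0,0,0.8],[0.5,0,-0.8,0,0,0,0.8],[0.3,0,-0.8,0,0,0,0.8],[0,0,-0.5,0,0,0,0.8],[0,0,0,0,0,0,0.8]]

```text
time: 23.5
tool_pos: [0.4148, 0.1119, 0.2324]
tcp_rot: [0.003, 3.133, 0.003]
wrist_force: [0.1, -0.3, 0.6]
width: 0.902
grip_force: 0.0
```

```bash
python3 - <<'E'
from h import *
for i in range(4): p,d=viewer.read_camera("scene")
P=cloud("scene",d).reshape(-1,3)
for n,c,r,lo in(("60",[.4527,.1112],.035,.007),("52",[.4658,.3268],.031,.011),("44",[.441,-.1134],.026,.008),("34",[.4556,.2228],.021,.009)):
    q=P[np.hypot(*(P[:,:2]-c).T)<r];q=q[(q[:,2]>lo)&(q[:,2]<.03)]
    A=np.c_[q[:,:2],np.ones(len(q))];t=q[q[:,2]>np.median(q[:,2])-.003]
    k=np.linalg.lstsq(np.c_[t[:,:2]-c,np.ones(len(t))],t[:,2],rcond=None)[0]
    print(n,'mid',((q.max(0)+q.min(0))/2)[:2].round(4),'dish',c,'tilt',k[:2].round(3),'top z',k[2].round(4))
s=read_state();print(s['tool_pos'],s['wrist_force'],s['time'])
cv2.imwrite("pics/s11.png",cv2.resize(p[130:290,110:400],None,fx=2.75,fy=2.75,interpolation=2))
E
```

```text
60 mid [0.4542 0.1105] dish [0.4527, 0.1112] tilt [0.005 0.005] top z 0.0123
52 mid [0.4641 0.3247] dish [0.4658, 0.3268] tilt [0.019 0.034] top z 0.017
44 mid [ 0.4416 -0.1142] dish [0.441, -0.1134] tilt [0.015 0.01 ] top z 0.0131
34 mid [0.4561 0.2209] dish [0.4556, 0.2228] tilt [-0.001  0.011] top z 0.0139
[0.41235618 0.11121805 0.22678243] [ 0.00052087 -0.11984838  0.01264208] 23.7
```

View pics/s11.png

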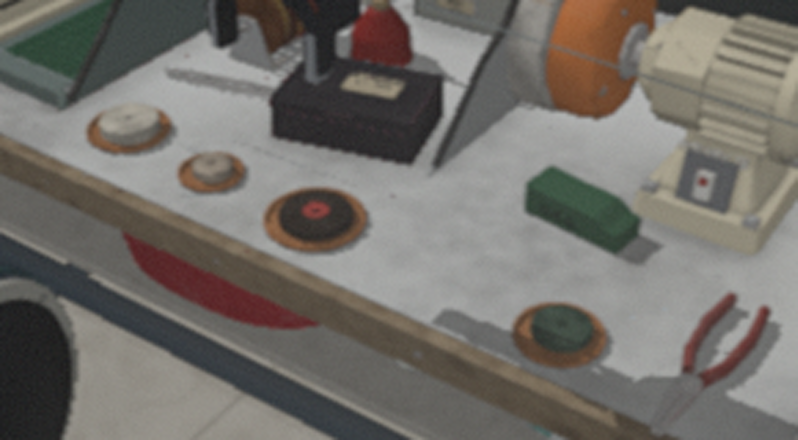

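All four wheels lie flat in their dishes at (130,125), (212,168), (317,215) and (562,325). The pliers and the bar have not moved.

```bash
python3 -c "
from workcell import bot
print(bot.finish_job())"
```

```text
the job is handed in; nothing more can be done
None
```

The job is handed in: each of the four wheels lies flat in its matching dish, the pliers and compound bar were left where they lay, and it took about 24 s of the 102 s allowed.

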